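# Tray lock check on the vial sampler

### The arm

A 6-joint arm with a two-finger parallel gripper is mounted at the origin on the work surface. World frame = base frame: x ahead of the robot, y to its left, z up, the work surface at z = 0. Lengths are in m, angles in rad, forces in N, time in s.
With the tool pointing down it reaches from about 0.325 to 0.85 m from the base axis. Payload 4.4 kg.
Tool frame: the origin (TCP) lies on the centre line of the jaws, within the pads' length; the fingertips stand 17 mm ahead of it and the grasp point (between the pads) lies 2 mm behind it; z points along the fingers, y is the line along which they close (so a half turn about z gives the same grasp; the last joint's range is limited). The gripper opens to 94 mm and grips with 3 to 60 N. Pads are 16 mm wide; open, the fingers measure 119 mm over their backs; the gripper's body (75 mm by 177 mm) begins 78 mm behind the grasp point.
Start: joints at [-1.369, 0.207, 1.542, -0, 1.393, -0.15], TCP at [0.199, -0.54, 0.222] pointing down, gripper open.
Joint ranges: [-2.73, 2.73], [-0.86, 2.22], [0.23, 2.46], [-1.11, 4.25], [0.08, 2.63], [-2.82, 2.82]. Speed limits (rad/s): [2.79, 2.79, 3.14, 3.14, 3.14, 3.14].

### API

Orientations are given as a 3x3 rotation matrix whose columns are the frame's x, y, z axes.
In Python, from plant import env gives the robot as it stands.
- The arm moves only by the tool servo_tool, never from a script. Its argument "plan" is a list of rows, each a list of 5 numbers: the shift along the tool's x, y, z in mm, then the turn about the tool's z in rad, then the closure, from -1 (fully open) to 1 (shut). In form: [[tx, ty, tz, yaw, hand], ...]. A call has 1 to 5 rows; each row is the pose to reach, as a shift and turn from the pose commanded when the call began, along the tool's axes at that moment; what a row does not reach only later rows make up. A row lasts 1/12 s, in which the tool goes at most 41.7 mm and 7.16 degrees, less where a joint would pass 70% of its speed; a pose out of reach is approached as far as the arm can. A call with a gripper value outside its range is refused whole. The fingers move at their own pace and stop on an object; "grip_force" is the grip in N (left out, the last holds). Time passes only in rows, so rows that repeat a pose let the fingers close. It gives the time, the measured TCP pose, the force, the opening and the grip force at its end, in the units of the state.
- env.observe(): the state, without advancing time (a new reading comes with each control period).
- env.read_camera(name): name is "scene" or "side" or "wrist"; returns a dict with "image" (420x560x3 uint8, red, green, blue), "fov_y" (degrees; the focal length in pixels is half the picture's height over the tangent of half this angle, whatever the lens; pixels are square), "cx", "cy" (the principal point, pixels), "k1" (the pictures are not rectified: a ray, as slopes to the right and down, at radius r is drawn at 1 + k1 r^2 times it, then the intrinsics apply), "position" and "orientation" of the camera in the world; the wrist camera has in their place "T_tool_cam" (4x4, takes a point from camera to tool coordinates, whose origin is the TCP and whose axes are the flange's). Camera axes: x right, y down, z forward; pixel columns grow to the right and rows downward; lengths in m; the calibration is good to about 2 mm. A picture is of the moment at which its call begins: read the wrist's pose just before it. There is no depth.
- env.close_job(): hands the job in; it is judged then, once.
The state is a dict: "t": time; "joint_pos": joint angles; "joint_velocities": joint speeds; "joint_torque": joint torques, N m; "position": TCP position; "orientation": TCP orientation; "contact_force": force on the tool from outside, world axes, zero at the start; "wrist_torque": the same for the moment, N m; "width": opening from 0.0 (shut) to 1.0 (fully open); "finger_force": force on a finger pad.
Only numpy, scipy, OpenCV 4.12 (cv2) and the standard library are available. Lean on these libraries where they do the work, as an engineer would, in place of code of your own. Each camera call takes 0.05 s, during which the arm holds its last target. There are 200 camera calls.

### The job

Check the lock of the vial sampler before tonight's run: slide the half-inserted vial tray away from you, fully home against its back stop, so that the sprung lock plunger is felt to drop into the tray's hole. Then pull the plunger's red knob straight up, fully to its stop, and finish with the gripper still holding it up there, the pin clear of the hole and the tray still home. Leave the other things on the bench where they are.

Things in the scene. Friction and masses are not known exactly. Their poses are not given: they have to be found in the camera images.
- dock: Fixed aluminium tray dock, 270 x 170 x 10 mm plate. Origin: at table height under the tray's centre when the tray is home. x = the way the tray slides home (away from the robot, turned up to 0.3 rad), y left, z up. Black rails at y = +-67 to +-79 mm, 24 mm high; face of the steel back stop at x = 85 mm; white housing behind it, 60 mm high. The plate ends in front at x = -130 mm.
- bracket (a point): Top of the brass sleeve (18 mm diameter, 62 mm above the table) in which the plunger slides, on its axis: x = 30, y = -45 mm in the dock's frame. The dark steel bracket carrying it is 40 mm long in x, reaches in from the right-hand rail over the tray, and its top is 50 mm above the table.
- tray: Loose blue vial tray, 170 (x) x 130 (y) mm, 0.2 to 0.5 kg, lying on the dock's plate with 2 mm play to each rail. Vials rise to 45 mm above its underside. Origin: centre of the underside; axes as the dock's. Home = against the back stop, origin at x = 0 in the dock's frame; it starts 22 to 45 mm short of that, towards the robot. It slides under a push of at most about 10 N; first touch may jolt more, only the stop holds.
- tray_hole (a point): Mouth of the tray's latch hole, 13 mm square, in the flat white strip (20 mm thick) along the tray's right edge; 30 mm above the table. It lies under the plunger when the tray is home.
- tray_front (a point): Centre of the near face of the tray's upright blue front wall, where it is pushed; wall 130 mm wide, 6 mm thick, 40 mm high; this point is half-way up, 30 mm above the table. With the tray home it is at x = -85 mm, y = 0 in the dock's frame. The dock's plate in front of it is 10 mm above the table.
- knob (a point): Centre of the plunger's red round knob, 24 mm diameter, 26 mm high with bevelled ends. It stands 80 mm above the table with the pin down in the hole, 88 mm while the pin rides on the tray, 95 mm fully pulled. Grip it from above with the fingers on its two sides along the dock's x; the bracket's top is 30 mm below this point with the pin down.
- plunger (a joint): Lift of the spring-loaded lock plunger, m: 0 = fully down (8 mm deep in the tray's hole), 0.008 = its round-nosed 8 mm steel pin rides on top of the tray, 0.015 = fully up at its stop. The spring pushes it down, 2.7 N at 0 rising to 5.4 N at the stop; let go, it drops back.
- jar: Bystander: small clear glass jar with blue cap, 52 mm diameter, 60 mm high, standing left of the dock; origin at the underside.
- wrench: Bystander: steel wrench, 140 mm long, lying right of the dock; origin at its underside.
- screwdriver: Bystander: screwdriver, 180 mm long, lying far left; origin at its underside.
- vialbox: Bystander: cardboard box 110 x 80 x 45 mm, far right; origin at the underside.
- beaker: Bystander: clear beaker, 66 mm diameter, 80 mm high, right; origin at the underside.
Not all that is in view belongs to the job. There is more than one size of the tray; the job needs the middle-sized.

How it is judged:
By the outcome, as a careful person would: the job done as asked, in the order asked, and still so for the second after the job is handed in, while the arm keeps its last pose, push and grip.
It also fails if it takes over 54 s, if anything falls off the work surface, if the arm or the gripper's body presses on something with over 40 N, if the wrist force passes 120 N, or if a joint passes its speed limit or range.

## Working session

There is one attempt and no reset: what is moved stays moved. The work goes in short steps, Python scripts to look and compute and a tool call to move; the robot and the scene stay as the last step left them, time stands still between calls to the robot, and variables do not carry over. Pictures are saved under pics/ and viewed, at most 10 in all, crops included, and the job is handed in when it is done.

Besides the shell and the picture viewer there is one more tool, called after "Emit:" as name([rows], argument=value, ...), one row to a line, values as JSON. servo_tool: Moves the arm, as the interface text tells. Its arguments: {"type":"object","properties":{"plan":{"type":"array","items":{"type":"array","items":{"type":"number"}}},"grip_force":{"type":"number"}},"required":["plan"]}

```bash
mkdir -p pics; cat > h.py <<'E'
import numpy as np,cv2
from plant import env
def K(c):
    f=210/np.tan(np.radians(c["fov_y"])/2); return f
def cam(n):
    o=env.observe(); c=env.read_camera(n)
    if "T_tool_cam" in c:
        T=np.eye(4);T[:3,:3]=np.array(o["orientation"]);T[:3,3]=o["position"]
        T=T@np.array(c["T_tool_cam"]); c["R"]=T[:3,:3];c["p"]=T[:3,3]
    else: c["R"]=np.array(c["orientation"]).reshape(3,3);c["p"]=np.array(c["position"])
    return c
def ray(c,u,v):
    f=K(c);M=np.array([[f,0,c["cx"]],[0,f,c["cy"]],[0,0,1]])
    q=cv2.undistortPoints(np.array([[[u,v]]],float),M,np.array([c["k1"],0,0,0.]))[0,0] if 0 else None
    d=np.array([(u-c["cx"])/f,(v-c["cy"])/f]);s=d.copy()
    for _ in range(30): s=d/(1+c["k1"]*(s@s))
    r=c["R"]@np.array([s[0],s[1],1]); return c["p"],r/np.linalg.norm(r)
def onz(c,u,v,z):
    p,r=ray(c,u,v); return p+r*(z-p[2])/r[2]
def proj(c,P):
    q=c["R"].T@(np.array(P)-c["p"]);s=q[:2]/q[2];s=s*(1+c["k1"]*(s@s));return s*K(c)+[c["cx"],c["cy"]]
def save(c,n): cv2.imwrite("pics/"+n+".png",c["image"][:,:,::-1])
E
python3 - <<'E'
from h import *
import pickle
for n in("scene","side"):
    c=cam(n);save(c,n+"1");pickle.dump(c,open(n+".pkl","wb"));print(n,c["p"],c["R"][:,2],c["k1"])
print(env.observe())
E
```

```text
scene [1.69280391 0.05810623 1.32349656] [-0.69454619 -0.03772634 -0.71845829] 0.047959190615355606
side [ 0.46672596 -1.28113605  0.97287886] [ 0.0168571   0.82643528 -0.56277932] -0.039371876713071956
{'t': 0.1, 'joint_pos': array([-1.36851031e+00,  2.07323938e-01,  1.54277123e+00, -5.46620251e-05,
        1.39350323e+00, -1.50510081e-01]), 'joint_velocities': array([-1.93830846e-03, -1.20725176e-03, -4.39373509e-03,  5.40360174e-05,
       -2.33134243e-04,  4.03549669e-04]), 'joint_torque': array([ 9.23624393e-04, -3.71858490e+01, -2.82292289e+01,  7.02596270e-02,
        3.11347155e-02, -5.00675810e-05]), 'position': array([ 0.19850467, -0.53892295,  0.22143195]), 'orientation': array([[ 9.38406973e-01,  3.45531685e-01, -4.55681252e-04],
       [ 3.45531897e-01, -9.38404971e-01,  1.95403969e-03],
       [ 2.47569074e-04, -1.99113688e-03, -9.99997987e-01]]), 'contact_force': array([ 0.13285135, -0.44988964, -0.00162013]), 'wrist_torque': array([-0.01062317,  0.0206386 , -0.01598222]), 'finger_force': 0.0, 'width': 1.0025893926676752}
```

View pics/scene1.png

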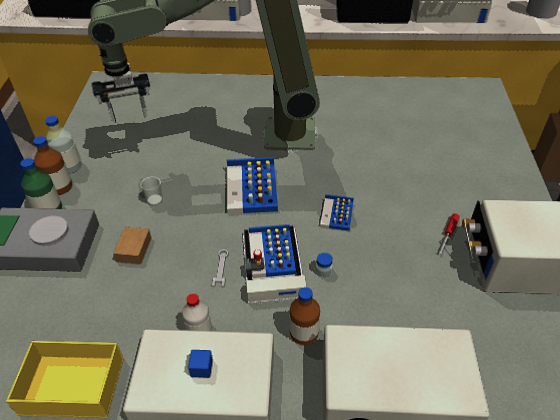

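View pics/side1.png

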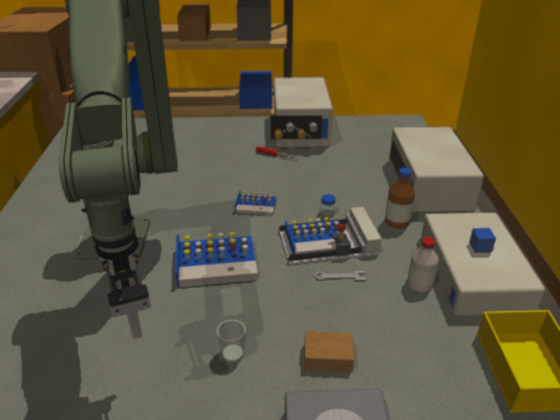

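The dock is at about (273,262) in scene and (325,238) in side. Tray candidates in scene: large loose tray (252,186), small loose tray (338,212), and the half-inserted middle tray in the dock (273,250), which is the one I want. Red candidates in scene: knob (257,255), red bottle cap (193,300), screwdriver (452,225). The knob sits on the dock's bracket. I'll check this in one close crop.

```bash
python3 - <<'E'
from h import *
import pickle
a=pickle.load(open("scene.pkl","rb"));b=pickle.load(open("side.pkl","rb"))
A=cv2.resize(a["image"][215:310,230:330],(400,380),interpolation=cv2.INTER_CUBIC)
B=cv2.resize(b["image"][200:295,275:375],(400,380),interpolation=cv2.INTER_CUBIC)
cv2.imwrite("pics/crop1.png",np.hstack([A,B])[:,:,::-1])
def red(c,x0,x1,y0,y1):
    h=cv2.cvtColor(c["image"],cv2.COLOR_RGB2HSV).astype(int)
    m=((h[...,0]<8)|(h[...,0]>172))&(h[...,1]>140)&(h[...,2]>60)
    k=np.zeros_like(m);k[y0:y1,x0:x1]=1;v,u=np.nonzero(m&k.astype(bool));print(len(u),u.min(),u.max(),v.min(),v.max());return u.mean(),v.mean()
ua=red(a,245,270,240,275);ub=red(b,330,355,215,250);print(ua,ub)
p,r=ray(a,*ua);q,s=ray(b,*ub)
t=np.linalg.lstsq(np.c_[r,-s],q-p,rcond=None)[0];print(p+t[0]*r,q+t[1]*s)
print(onz(a,*ua,.088),onz(b,*ub,.088))
E
```

```text
41 254 261 251 259
43 338 345 223 231
(np.float64(258.0975609756098), np.float64(255.65853658536585)) (np.float64(341.2325581395349), np.float64(226.7906976744186))
[ 0.68683826 -0.07008716  0.08314741] [ 0.68526102 -0.06895119  0.08430919]
[ 0.69077388 -0.06958563  0.088     ] [ 0.6843533  -0.07398619  0.088     ]
```

View pics/crop1.png

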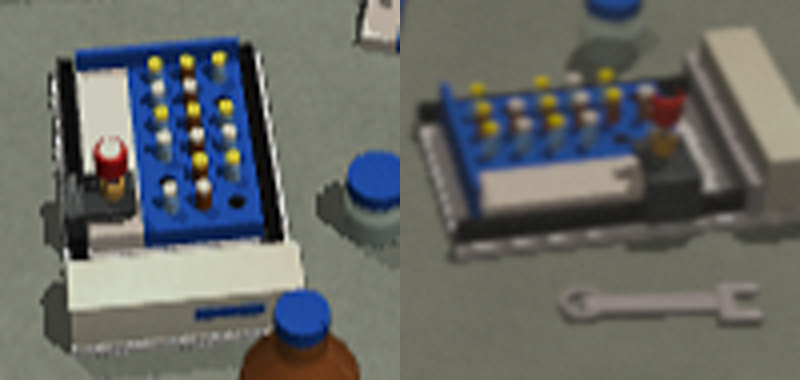

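The crop confirms the choice: blue tray between black rails, its front wall towards the robot, red knob on the bracket at scene (258,256) and side (341,227). Next, the front wall and the yaw.

```bash
python3 - <<'E'
from h import *
import pickle
a=pickle.load(open("scene.pkl","rb"));b=pickle.load(open("side.pkl","rb"))
A=lambda x,y,z:onz(a,230+x/4,215+y/4,z)[:2]
B=lambda x,y,z:onz(b,275+(x-400)/4,200+y/4,z)[:2]
def yaw(p,q,perp):
    d=q-p;return np.arctan2(d[1],d[0])-(np.pi/2 if perp else 0)
# front wall top far edge (robot side), z=.05
p,q=A(77,50,.05),A(238,38,.05);print("wall scene",p,q,np.linalg.norm(p-q),yaw(p,q,1))
p,q=B(480,190,.05),B(441,84,.05);print("wall side",p,q,np.linalg.norm(p-q),yaw(p,q,1))
p,q=A(68,268,.06),A(305,250,.06);print("housing scene",p,q,np.linalg.norm(p-q),yaw(p,q,1))
p,q=B(800,30+0,.06),B(702,30,.06)
p,q=B(455,250,.005),B(800,225,.005);print("plate right side",p,q,yaw(p,q,0))
p,q=A(64,60,.024),A(68,260,.024);print("rail right",p,q,yaw(p,q,0))
E
```

```text
wall scene [ 0.54707107 -0.11000753] [0.52987469 0.01646449] 0.12763576031656176 0.13514108058084595
wall side [ 0.5498499 -0.1179104] [0.52741952 0.01213611] 0.13196672638713736 0.1707992060548753
housing scene [ 0.76567824 -0.09692171] [0.74361881 0.07213083] 0.17048571551369487 0.12975549351273052
plate right side [ 0.53217181 -0.12970624] [ 0.78444945 -0.10837741] 0.08434447567343292
rail right [ 0.53480831 -0.12292514] [ 0.73202516 -0.10199077] 0.10575299639443099
```

Emit:
servo_tool([
  [30,-24,0,-0.12,1],
  [62,-49,0,-0.24,1],
  [94,-74,0,-0.36,1],
  [125,-99,0,-0.48,1],
  [156,-124,0,-0.6,1],
], grip_force=10)

```text
t: 0.52
position: [0.3026, -0.3673, 0.2219]
orientation: [[0.575, 0.818, -0.0], [0.818, -0.575, 0.001], [0.001, -0.001, -1.0]]
contact_force: [0.6, -0.7, 0.3]
width: 0.681
finger_force: 0.0
```

```bash
cat >> h.py <<'E'
def go(x,y,z,yaw):
    "shift in tool mm + tool yaw to put TCP at xyz with tool y axis along world angle yaw"
    o=env.observe();R=np.array(o["orientation"]);d=R.T@(np.array([x,y,z])-o["position"])*1000
    a=np.arctan2(R[1,1],R[0,1]);w=(yaw-a+np.pi)%(2*np.pi)-np.pi
    print("pos",o["position"].round(4),"F",o["contact_force"].round(2),"ff",round(o["finger_force"],2),"w",round(o["width"],3),"t",round(o["t"],2),"tilt",R[:2,2].round(4));print("shift",d.round(1),"yaw",round(-w,3))
E
python3 - <<'E'
from h import *
import pickle
go(.5,-.05,.222,.13)
a=pickle.load(open("scene.pkl","rb"))
for u,v in((230,212),(278,210),(227,166),(276,160)):print(onz(a,u,v,.05))
E
```

```text
pos [ 0.3026 -0.3673  0.2219] F [ 0.61 -0.72  0.25] ff 0.0 w 0.681 t 0.52 tilt [-0.0003  0.001 ]
shift [ 3.731e+02 -2.100e+01  1.000e-01] yaw -0.743
[ 0.48167787 -0.17827649  0.05      ]
[ 0.46736764 -0.02313167  0.05      ]
[ 0.25806072 -0.2137465   0.05      ]
[ 0.22015042 -0.04254091  0.05      ]
```

Emit:
servo_tool([
  [40,-2,0,-0.12,1],
  [80,-5,0,-0.24,1],
  [120,-7,0,-0.36,1],
  [160,-9,0,-0.48,1],
  [200,-11,0,-0.6,1],
])

```text
t: 0.93
position: [0.4095, -0.1979, 0.2222]
orientation: [[0.012, 1.0, -0.0], [1.0, -0.012, 0.0], [0.0, -0.0, -1.0]]
contact_force: [0.9, -0.0, 0.2]
width: 0.328
finger_force: 0.0
```

```bash
python3 -c "
from h import *
go(.5,-.05,.222,.13)"
```

```text
pos [ 0.4095 -0.1979  0.2222] F [ 0.91 -0.03  0.18] ff 0.0 w 0.328 t 0.93 tilt [-0.0002  0.0002]
shift [149.   88.7   0.2] yaw -0.142
```

Emit:
servo_tool([
  [35,20,0,-0.08,1],
  [70,40,0,-0.15,1],
  [105,62,0,-0.15,1],
  [135,80,0,-0.15,1],
  [149,88,0,-0.15,1],
])

```text
t: 1.35
position: [0.501, -0.0488, 0.2221]
orientation: [[-0.135, 0.991, 0.0], [0.991, 0.135, 0.002], [0.001, 0.0, -1.0]]
contact_force: [-0.6, -0.3, 0.2]
width: 0.008
finger_force: 0.0
```

```bash
python3 - <<'E'
from h import *
import pickle
go(.51,-.05,.222,.13)
c=cam("wrist");save(c,"w1");pickle.dump(c,open("w1.pkl","wb"));print(c["p"],c["R"])
for P in [(.687,-.071,.088),(.538,-.049,.03),(.651,-.03,.01)]:print(proj(c,P))
E
```

```text
pos [ 0.501  -0.0488  0.2221] F [-0.61 -0.3   0.22] ff 0.0 w 0.008 t 1.35 tilt [0.0002 0.0015]
shift [-2.4  8.8  0.1] yaw 0.006
[0.48940469 0.03427629 0.3834231 ] [[ 9.90753360e-01  1.29888756e-01  3.92006351e-02]
 [ 1.35673805e-01 -9.49829909e-01 -2.81808026e-01]
 [ 6.30241762e-04  2.84520748e-01 -9.58669676e-01]]
[445.92292588 256.28155984]
[308.18441746 205.0637786 ]
[396.49892868 198.64726035]
```

View pics/w1.png

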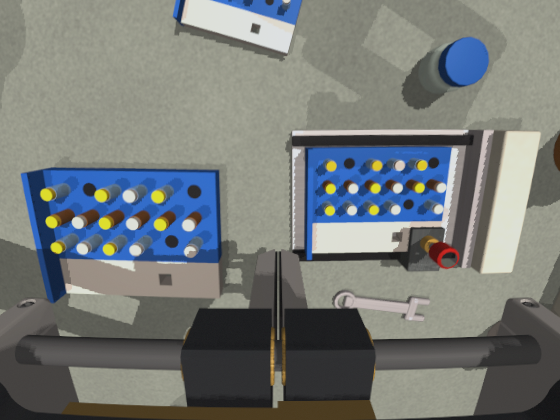

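Wrist view: the dock tray's front wall is at column ~308 (rows 147–260), the latch hole at (397,237), and the knob at (446,255), as predicted. The big tray's near edge is at column ~220.

```bash
python3 - <<'E'
from h import *
import pickle
c=pickle.load(open("w1.pkl","rb"))
h=cv2.cvtColor(c["image"],cv2.COLOR_RGB2HSV).astype(int)
m=((h[...,0]<8)|(h[...,0]>172))&(h[...,1]>140)&(h[...,2]>60);m[:, :425]=0;m[:,470:]=0;m[:235]=0;m[280:]=0
v,u=np.nonzero(m);print("red",u.min(),u.max(),v.min(),v.max(),u.mean(),v.mean())
k=onz(c,(u.min()+u.max())/2,(v.min()+v.max())/2,.088);print("knob",k)
b=(h[...,0]>100)&(h[...,0]<130)&(h[...,1]>120)
L=[]
for r in range(155,256,10):
    w=np.nonzero(b[r,296:330])[0]; L.append((296+w[0],r)) if len(w) else 0
print(L)
P=np.array([onz(c,x-.5,y,.05) for x,y in L]);f=np.polyfit(P[:,1],P[:,0],1);print("wall slope yaw",-np.arctan(f[0]),"x at y=-.049",np.polyval(f,-.049), P[0],P[-1])
hole=onz(c,397,237,.03);print("hole",hole)
for y in(170,296):print("bigtray",onz(c,220,y,.06))
# rails: rail outer/inner edges vertical positions
for x,y in((292,141),(470,139),(302,257),(475,266)):print("rail",x,y,onz(c,x,y,.024))
for y in(140,180,220,265):print("stop/housing",onz(c,510 if y<200 else 495,y,.06)) if 0 else None
E
```

```text
red 429 458 242 268 441.4153846153846 252.65384615384616
knob [ 0.68385457 -0.06989198  0.088     ]
[(np.int64(306), 155), (np.int64(306), 165), (np.int64(306), 175), (np.int64(306), 185), (np.int64(306), 195), (np.int64(306), 205), (np.int64(305), 215), (np.int64(305), 225), (np.int64(305), 235), (np.int64(305), 245), (np.int64(306), 255)]
wall slope yaw 0.15280137751692216 x at y=-.049 0.5324972787440763 [0.5232743  0.01049985 0.05      ] [ 0.54215905 -0.10520561  0.05      ]
hole [ 0.65511428 -0.07437688  0.03      ]
bigtray [ 0.43451956 -0.01661582  0.06      ]
bigtray [ 0.44679614 -0.16836235  0.06      ]
rail 292 141 [0.50793871 0.02226684 0.024     ]
rail 470 139 [0.71566665 0.0552321  0.024     ]
rail 302 257 [ 0.54225919 -0.11944234  0.024     ]
rail 475 266 [ 0.77440633 -0.10238646  0.024     ]
```

Emit:
servo_tool([
  [0,10,40,0,1],
  [0,10,80,0,1],
  [0,10,120,0,1],
  [0,10,160,0,1],
  [0,10,178,0,1],
])

```text
t: 1.82
position: [0.5049, -0.0505, 0.039]
orientation: [[-0.131, 0.991, -0.009], [0.991, 0.132, 0.002], [0.003, -0.009, -1.0]]
contact_force: [-1.3, -0.0, -0.3]
width: 0.006
finger_force: 0.0
```

```bash
python3 - <<'E'
from h import *
go(.513,-.049,.041,.14)
import pickle
c=cam("wrist");save(c,"w2");pickle.dump(c,open("w2.pkl","wb"))
E
```

```text
pos [ 0.5049 -0.0505  0.039 ] F [-1.31 -0.02 -0.28] ff 0.0 w 0.006 t 1.82 tilt [-0.0093  0.0022]
shift [ 0.4  8.2 -2.1] yaw -0.008
```

View pics/w2.png

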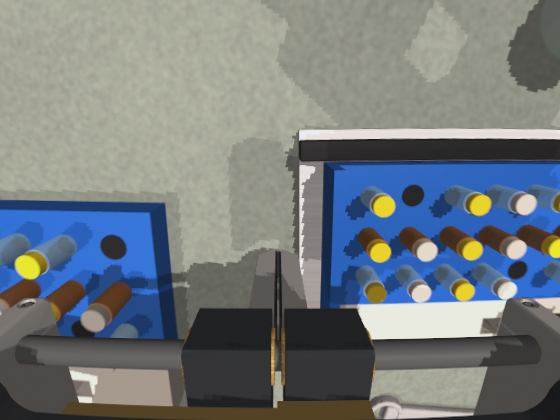

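The fingers are down in front of the wall, between the two trays, with free space on both sides. I'll start pushing gently.

Emit:
servo_tool([
  [0,4,-1,0,1],
  [0,8,-2,0,1],
  [0,11,-2,0,1],
  [0,14,-2,0,1],
  [0,17,-2,0,1],
])

```text
t: 2.28
position: [0.5256, -0.0493, 0.048]
orientation: [[-0.132, 0.991, -0.003], [0.991, 0.132, -0.001], [-0.0, -0.003, -1.0]]
contact_force: [-7.8, -1.1, 5.5]
width: 0.002
finger_force: 4.0
```

Emit:
servo_tool([
  [0,3,0,0,1],
  [0,6,0,0,1],
  [0,9,0,0,1],
  [0,12,0,0,1],
  [0,15,0,0,1],
])

```text
t: 2.7
position: [0.5391, -0.0471, 0.0478]
orientation: [[-0.132, 0.991, -0.006], [0.991, 0.132, -0.0], [0.0, -0.006, -1.0]]
contact_force: [-10.6, -1.0, 7.5]
width: 0.007
finger_force: 5.1
```

Emit:
servo_tool([
  [0,3,0,0,1],
  [0,5,0,0,1],
  [0,7,0,0,1],
  [0,9,0,0,1],
])

```text
t: 3.03
position: [0.5489, -0.0459, 0.0478]
orientation: [[-0.132, 0.991, -0.004], [0.991, 0.132, -0.0], [0.0, -0.004, -1.0]]
contact_force: [-7.5, -0.5, 4.2]
width: 0.004
finger_force: 3.6
```

Emit:
servo_tool([
  [0,2,0,0,1],
  [0,4,0,0,1],
  [0,5,0,0,1],
  [0,5,0,0,1],
])

```text
t: 3.37
position: [0.5506, -0.046, 0.0476]
orientation: [[-0.133, 0.991, -0.011], [0.991, 0.133, -0.002], [-0.0, -0.012, -1.0]]
contact_force: [-16.3, -3.6, 11.3]
width: 0.005
finger_force: 8.0
```

Emit:
servo_tool([
  [0,2,0,0,1],
  [0,4,0,0,1],
  [0,4,0,0,1],
])

```text
t: 3.62
position: [0.5507, -0.0459, 0.0471]
orientation: [[-0.134, 0.991, -0.02], [0.991, 0.134, -0.002], [0.001, -0.021, -1.0]]
contact_force: [-23.9, -5.4, 18.6]
width: 0.003
finger_force: 12.5
```

```bash
python3 - <<'E'
from h import *
import pickle
go(.5506,-.046,.0476,.14)
out=[]
for n in("scene","side"):
    c=cam(n);pickle.dump(c,open(n+"2.pkl","wb"))
    o=pickle.load(open(n+".pkl","rb"))
    x0,x1,y0,y1=dict(scene=(230,330,215,310),side=(275,375,200,295))[n]
    out.append(cv2.resize(c["image"][y0:y1,x0:x1],(400,380),interpolation=cv2.INTER_CUBIC))
    for q in(o,c):
        h=cv2.cvtColor(q["image"],cv2.COLOR_RGB2HSV).astype(int)
        m=((h[...,0]<8)|(h[...,0]>172))&(h[...,1]>140)&(h[...,2]>60);k=np.zeros_like(m)
        a=dict(scene=(245,270,240,275),side=(330,355,215,250))[n];k[a[2]:a[3],a[0]:a[1]]=1
        v,u=np.nonzero(m&k)
        print(n,len(u),u.mean() if len(u) else 0,v.mean() if len(u) else 0)
    print(proj(c,(.686,-.0705,.088)),proj(c,(.686,-.0705,.080)))
cv2.imwrite("pics/crop2.png",np.hstack(out)[:,:,::-1])
E
```

```text
pos [ 0.5507 -0.0459  0.0471] F [-23.94  -5.4   18.62] ff 12.53 w 0.003 t 3.62 tilt [-0.0205 -0.0022]
shift [-0.1 -0.1 -0.5] yaw -0.006
scene 41 258.0975609756098 255.65853658536585
scene 39 257.87179487179486 257.5128205128205
[257.90855096 254.37932598] [258.02384139 256.11241035]
side 43 341.2325581395349 226.7906976744186
side 47 340.74468085106383 229.2340425531915
[341.6474299  226.06675069] [341.45254133 228.31094185]
```

View pics/crop2.png

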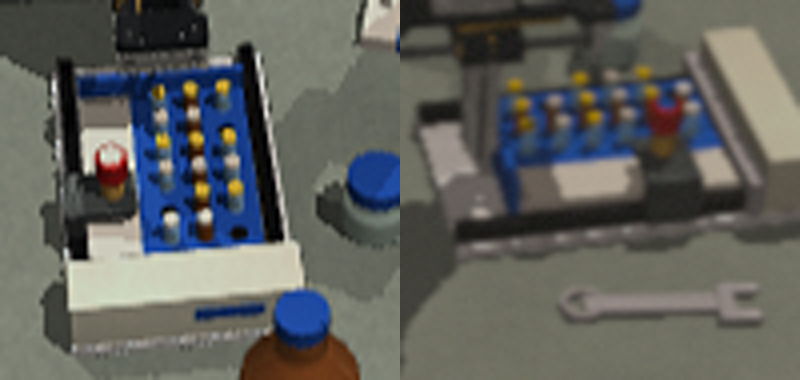

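Both views show the knob lower than before, by 1.9 px in scene and 2.4 px in side; 8 mm would be 1.7 and 2.2 px. The tray didn't move under 24 N, so it is home and locked. I'll back off and rise.

Emit:
servo_tool([
  [0,-5,0,0,1],
  [0,-12,0,0,1],
  [0,-22,0,0,1],
  [0,-28,-30,0,0.3],
  [0,-28,-70,0,-0.1],
])

```text
t: 4.13
position: [0.5274, -0.0475, 0.114]
orientation: [[-0.131, 0.991, -0.008], [0.991, 0.131, 0.002], [0.003, -0.008, -1.0]]
contact_force: [1.1, -0.0, -0.7]
width: 0.112
finger_force: 0.0
```

Emit:
servo_tool([
  [0,0,-40,0,-0.1],
  [0,0,-75,0,-0.1],
  [0,25,-95,0,-0.1],
  [0,60,-100,0,-0.1],
  [0,80,-100,0,-0.1],
])

```text
t: 4.55
position: [0.6158, -0.038, 0.2223]
orientation: [[-0.132, 0.991, 0.012], [0.991, 0.132, -0.002], [-0.003, 0.012, -1.0]]
contact_force: [-0.3, -0.5, -0.1]
width: 0.46
finger_force: 0.0
```

```bash
python3 - <<'E'
from h import *
go(.686,-.0705,.2,.14)
E
```

```text
pos [ 0.6158 -0.038   0.2223] F [-0.32 -0.51 -0.09] ff 0.0 w 0.46 t 4.55 tilt [ 0.0124 -0.0017]
shift [-41.4  65.   23.2] yaw -0.008
```

Emit:
servo_tool([
  [-20,35,10,0,-0.1],
  [-41,65,30,0,-0.1],
  [-41,65,55,-0.01,-0.1],
  [-41,65,55,-0.01,-0.1],
])

```text
t: 4.88
position: [0.6788, -0.07, 0.1555]
orientation: [[-0.141, 0.99, -0.008], [0.99, 0.141, 0.002], [0.003, -0.008, -1.0]]
contact_force: [-1.2, -0.0, -1.9]
width: 0.548
finger_force: 0.0
```

```bash
python3 - <<'E'
from h import *
go(.686,-.0705,.078,.14)
c=cam("wrist");save(c,"w3")
h=cv2.cvtColor(c["image"],cv2.COLOR_RGB2HSV).astype(int)
m=(((h[...,0]<8)|(h[...,0]>172))&(h[...,1]>140)&(h[...,2]>60)).astype(np.uint8)
n,l,s,ce=cv2.connectedComponentsWithStats(m)
for i in range(1,n):
    if s[i,4]>30:print(s[i],ce[i])
print("pred knob top/centre",proj(c,(.686,-.0705,.093)),proj(c,(.686,-.0705,.08)))
o=env.observe();print("grasp axis low",proj(c,np.array(o["position"])+[0,0,-.017]))
E
```

```text
pos [ 0.6788 -0.07    0.1555] F [-1.16 -0.02 -1.89] ff 0.0 w 0.548 t 4.88 tilt [-0.0082  0.0022]
shift [-1.7  7.7 77.5] yaw 0.001
[270 218  30  35 457] [283.87089716 232.07221007]
pred knob top/centre [287.37388689 240.8929593 ] [287.01355428 235.3083805 ]
grasp axis low [278.0863979  264.87120388]
```

View pics/w3.png

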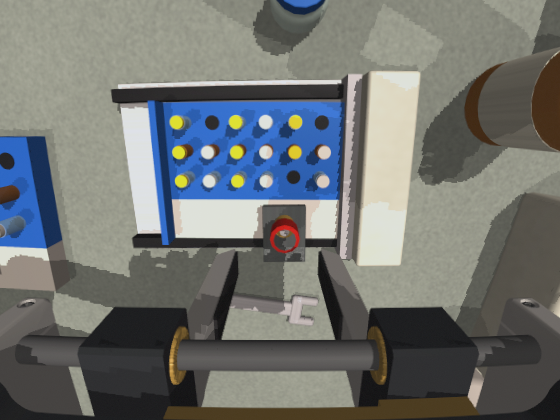

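The wrist view shows the knob at (285,236) on the jaw centre line, about 2 px left of prediction, so its x is about 0.6845. Descending around it.

Emit:
servo_tool([
  [0,0,20,0,-0.1],
  [0,0,40,0,-0.1],
  [0,0,40,0,-0.1],
  [0,0,40,0,-0.1],
])

```text
t: 5.27
position: [0.68, -0.0693, 0.1227]
orientation: [[-0.142, 0.99, -0.0], [0.99, 0.142, 0.0], [0.0, 0.0, -1.0]]
contact_force: [0.7, -0.3, 1.1]
width: 0.551
finger_force: 0.0
```

```bash
python3 - <<'E'
from h import *
go(.6845,-.0702,.078,.14)
E
```

```text
pos [ 0.68   -0.0693  0.1227] F [ 0.71 -0.34  1.09] ff 0.0 w 0.551 t 5.27 tilt [-0.      0.0003]
shift [-1.6  4.3 44.7] yaw 0.002
```

Emit:
servo_tool([
  [-1,4,15,0,-0.1],
  [-1,4,30,0,-0.1],
  [-1,4,44,0,-0.1],
  [-1,4,44,0,-0.1],
  [-1,4,44,0,-0.1],
])

```text
t: 5.68
position: [0.6841, -0.0701, 0.0766]
orientation: [[-0.142, 0.99, -0.002], [0.99, 0.142, 0.0], [0.001, -0.002, -1.0]]
contact_force: [0.2, -1.0, -0.1]
width: 0.547
finger_force: 0.0
```

Emit:
servo_tool([
  [0,0,0,0,0.5],
  [0,0,0,0,0.6],
  [0,0,0,0,0.8],
  [0,0,0,0,0.8],
  [0,0,0,0,0.8],
], grip_force=25)

```text
t: 6.1
position: [0.684, -0.0706, 0.0782]
orientation: [[-0.142, 0.99, -0.002], [0.99, 0.142, -0.001], [-0.0, -0.002, -1.0]]
contact_force: [-1.9, -0.6, 2.5]
width: 0.249
finger_force: 25.0
```

Gripped: opening 23 mm, 25 N, little side force. Now pulling straight up.

Emit:
servo_tool([
  [0,0,-3,0,0.9],
  [0,0,-6,0,0.9],
  [0,0,-9,0,0.9],
  [0,0,-11,0,0.9],
  [0,0,-13,0,0.9],
], grip_force=35)

```text
t: 6.52
position: [0.684, -0.0706, 0.0897]
orientation: [[-0.141, 0.99, -0.002], [0.99, 0.141, -0.0], [0.0, -0.002, -1.0]]
contact_force: [-1.4, -1.6, -6.0]
width: 0.243
finger_force: 35.0
```

Emit:
servo_tool([
  [0,0,-1,0,0.9],
  [0,0,-2,0,0.9],
  [0,0,-2,0,0.9],
  [0,0,-2,0,0.9],
])

```text
t: 6.85
position: [0.684, -0.0705, 0.0919]
orientation: [[-0.141, 0.99, -0.002], [0.99, 0.141, -0.0], [0.0, -0.002, -1.0]]
contact_force: [-2.7, -2.6, -5.7]
width: 0.246
finger_force: 35.0
```

Emit:
servo_tool([
  [0,0,-1,0,0.9],
  [0,0,-2,0,0.9],
  [0,0,-2,0,0.9],
  [0,0,-2,0,0.9],
])

```text
t: 7.18
position: [0.684, -0.0705, 0.0934]
orientation: [[-0.141, 0.99, -0.002], [0.99, 0.141, -0.0], [0.0, -0.002, -1.0]]
contact_force: [-1.2, -3.9, -9.8]
width: 0.247
finger_force: 35.0
```

Emit:
servo_tool([
  [0,0,-1,0,0.9],
  [0,0,-1,0,0.9],
  [0,0,-1,0,0.9],
])

```text
t: 7.43
position: [0.684, -0.0705, 0.0935]
orientation: [[-0.141, 0.99, -0.002], [0.99, 0.141, 0.0], [0.0, -0.002, -1.0]]
contact_force: [1.4, -4.8, -18.1]
width: 0.245
finger_force: 35.0
```

The stop is felt: 15.3 mm of lift, and the force rose to 18 N with no further motion. Last check with the side camera.

Emit:
servo_tool([
  [0,0,0,0,0.9],
  [0,0,0,0,0.9],
  [0,0,0,0,0.9],
])

```text
t: 7.68
position: [0.684, -0.0705, 0.0935]
orientation: [[-0.141, 0.99, -0.002], [0.99, 0.141, 0.0], [0.0, -0.002, -1.0]]
contact_force: [0.5, -4.8, -18.1]
width: 0.245
finger_force: 35.0
```

```bash
python3 - <<'E'
from h import *
out=[]
for n,(x0,x1,y0,y1) in dict(scene=(230,330,215,310),side=(275,375,200,295)).items():
    c=cam(n);out.append(cv2.resize(c["image"][y0:y1,x0:x1],(400,380),interpolation=cv2.INTER_CUBIC))
cv2.imwrite("pics/crop3.png",np.hstack(out)[:,:,::-1])
go(.684,-.0705,.0935,.14)
E
```

```text
pos [ 0.6839 -0.0705  0.0935] F [  1.75  -4.84 -18.32] ff 35.0 w 0.25 t 7.78 tilt [-0.0021  0.    ]
shift [-0.   0.1 -0. ] yaw 0.002
```

View pics/crop3.png

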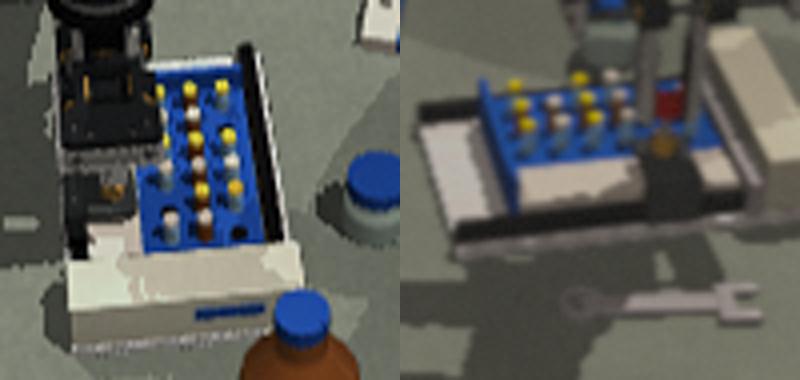

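The crop shows the red knob held between the fingers at side crop (668,100), lifted clear. The tray is still home: its wall is at crop column ~515, as after the push, and the jar and wrench haven't moved.

```bash
python3 -c "
from plant import env
print(env.close_job())"
```

```text
the job is handed in; nothing more can be done
None
```

Job handed in after about 8 s of robot time: the tray is home against its stop, the plunger was seen to drop 8 mm into the hole, and the gripper is holding the red knob up at its stop with the other things on the bench left untouched.

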